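Send the white wheel down the rocker chute

TASK

Take the white-tyred wheel from the wooden stand and stand it upright on the yellow patch of the aluminium rocker tray, rolling direction along the tray. Lower it until it rests on the tray before you let go, then let the wheel's own weight, not your fingers on the tray, tip the tray so that the wheel rolls off into the green catch bin.

Things in the scene. Friction and masses are not known exactly. Their poses are not given: they have to be found in the camera images.
- wheel_white_center (a point): Centre of the white-tyred wheel (black hub), 90 mm across, 30 mm wide, 0.15-0.31 kg. Stands on its tread in one of 3 places, 100 mm apart, of a low wooden stand, between 10 mm high chocks: lift it first. A black and a blue wheel, same size, fill the others. Own y = axle, x = rolling direction, z up at start. Pinch across the width from above, some 20 mm above centre.
- tray_load (a point): Centre of the yellow patch (50 x 60 mm) on the tray's floor, 110 mm above the table. Own x = along the tray, downhill to the bin; y across. Channel 62 mm wide inside, side guides 14 mm above the floor. Set the wheel within 15 mm of it, axle along y within 10 deg. Pivot 70 mm behind it. The tray sinks under about 0.7 N here, so lowering 3 to 6 mm past first touch is harmless.
- tray (a joint): Tilt of the tray, rad: 0 = level, held by its counterweight; 0.30 = fully tipped to the bin. Once the wheel has rolled off, the counterweight brings it back to 0 by itself.
- bin (a point): Centre of the green catch bin's inner floor, 14 mm above the table; x on downhill along the chute, y across. Inside 165 mm (x) by 112 mm (y), walls 60 to 75 mm high, 36 mm on the tray's side. Fixed to the chute's base, 183 mm along x from the patch centre.
Mind the look-alikes: they are no part of the job. Leave any orange, pink or red look-alike of the part that bears wheel_white_center alone.

How it is judged:
By the outcome, as a careful person would: the job done as asked, in the order asked, and still so for the second after the job is handed in, with the robot touching nothing.
It also fails if it takes over 38 s, if anything falls off the work surface, if the arm or the gripper's body presses on something with over 40 N, if the wrist force passes 120 N, or if a joint passes its speed limit or range.

ROBOT

A 6-joint arm with a two-finger parallel gripper is mounted at the origin on the work surface. World frame = base frame: x ahead of the robot, y to its left, z up, the work surface at z = 0. Lengths are in m, angles in rad, forces in N, time in s.
With the tool pointing down it reaches from about 0.375 to 0.9 m from the base axis. Payload 3.1 kg.
Tool frame: the origin (TCP) lies midway between the tips of the shut fingers; the grasp point (between the pads) lies 19 mm behind it; x points along the fingers, y is the direction in which the jaws open and shut, and the axes are right-handed (so a half turn about x gives the same grasp; the last joint's range is limited). The gripper opens to 85 mm and grips with 20 to 120 N. Pads are 22 mm wide; open, the fingers measure 114 mm over their backs; the gripper's body (76 mm by 85 mm) begins 54 mm behind the grasp point. The pads swing forward as they close: fully open they stand 13 mm farther back than shut.
Start: joints at [-1.419, 0.527, 1.433, -0, 1.181, -0.178], TCP at [0.202, -0.591, 0.231] pointing down, gripper open.
Joint ranges: [-3.08, 3.08], [-0.75, 2.2], [0.22, 2.44], [-1.43, 4.57], [0, 2.65], [-2.85, 2.85]. Speed limits (rad/s): [2.79, 2.79, 3.14, 3.14, 3.14, 3.14].

INTERFACE

Orientations are given as a unit quaternion [x, y, z, w].
In Python, from station import manip gives the robot as it stands.
- The arm moves only by the tool carry_out, never from a script. Its argument "commands" is a list that holds one entry, the list of rows, each a list of 7 numbers: the shift along the tool's x, y, z in units of 25 mm (1.0 is 25 mm), then the turn, a rotation vector about the tool's x, y, z in units of 5 degrees (1.0 is 5 degrees), then the finger opening in mm, from 0 to 85.4. A call has exactly 5 rows; each row is the pose to reach, as a shift and turn from the pose commanded when the call began, along the tool's axes at that moment; what a row does not reach only later rows make up. A row lasts 1/10 s, in which the tool goes at most 50 mm and 8.59 degrees, less where a joint would pass 70% of its speed; a pose out of reach is approached as far as the arm can. A call with a gripper value outside its range is refused whole. The fingers move at their own pace and stop on an object; "force" is the grip in N (left out, the last holds). Time passes only in rows, so rows that repeat a pose let the fingers close, or fill a call up. It gives the time, the measured TCP pose, the force and the opening at its end, in the units of the state.
- manip.sense(): the state, without advancing time (a new reading comes with each control period).
- manip.snapshot(name): name is "scene" or "side" or "wrist"; returns a dict with "image" (400x640x3 uint8, red, green, blue), "fx", "fy", "cx", "cy" (pixels), "rvec" (rotation vector, rad) and "tvec" (3), from world to camera coordinates, as OpenCV has them. Camera axes: x right, y down, z forward; pixel columns grow to the right and rows downward; lengths in m; the calibration is good to about 2 mm. The wrist camera is an equidistant fisheye: a pixel r from the principal point sees the ray r / f radians off the axis. A picture is of the moment at which its call begins. There is no depth.
- manip.sign_off(): hands the job in, once; it reports no verdict.
The state is a dict: "t": time; "q": joint angles; "qd": joint speeds; "tau": joint torques, N m; "tcp_pos": TCP position; "tool_rot": TCP orientation; "force": force on the tool from outside, world axes, zero at the start; "ft_torque": the same for the moment, N m; "finger_gap": opening from 0.0 (shut) to 1.0 (fully open).
Only numpy, scipy, OpenCV 4.12 (cv2) and the standard library are available. Lean on these libraries where they do the work, as an engineer would, in place of code of your own. Each camera call takes 0.05 s, during which the arm holds its last target.

## Working session

There is one attempt and no reset: what is moved stays moved. The work goes in short steps, Python scripts to look and compute and a tool call to move; the robot and the scene stay as the last step left them, time stands still between calls to the robot, and variables do not carry over. Pictures are saved under pics/ and viewed, and the job is handed in when it is done.

Besides the shell and the picture viewer there is one more tool, called after "Request:" as a command line: name --argument value ..., lists and objects as JSON in quotes. carry_out: Moves the arm, as the interface text tells. Its arguments: {"type":"object","properties":{"commands":{"type":"array"},"force":{"type":"number"}},"required":["commands"]}

```bash
mkdir -p pics; cat > h.py <<'E'
import numpy as np, cv2, pickle
from station import manip
def snap(n,name):
    s=manip.snapshot(n); cv2.imwrite(f'pics/{name}.png',s['image'][:,:,::-1]); pickle.dump(s,open(f'pics/{name}.pkl','wb')); return s
def load(name): return pickle.load(open(f'pics/{name}.pkl','rb'))
def ray(s,u,v,fish=False):
    R=cv2.Rodrigues(np.array(s['rvec'],float))[0]; t=np.array(s['tvec'],float).ravel()
    x=(u-s['cx'])/s['fx'];y=(v-s['cy'])/s['fy']
    if fish:
        r=np.hypot(x,y); d=np.array([np.sin(r)*x/max(r,1e-9),np.sin(r)*y/max(r,1e-9),np.cos(r)])
    else: d=np.array([x,y,1.])
    return -R.T@t, R.T@(d/np.linalg.norm(d))
def onz(s,u,v,z,fish=False):
    o,d=ray(s,u,v,fish); return o+d*(z-o[2])/d[2]
def tri(rs):
    A=0;b=0
    for o,d in rs:
        P=np.eye(3)-np.outer(d,d);A=A+P;b=b+P@o
    return np.linalg.solve(A,b)
def proj(s,p):
    R=cv2.Rodrigues(np.array(s['rvec'],float))[0]; c=R@np.array(p)+np.array(s['tvec']).ravel()
    return s['cx']+s['fx']*c[0]/c[2], s['cy']+s['fy']*c[1]/c[2]
E
python3 - <<'E'
from h import *
for n in('scene','side','wrist'):
    s=snap(n,n+'0'); print(n,ray(s,320,200,n=='wrist'))
st=manip.sense(); print({k:np.round(v,3) for k,v in st.items()})
E
```

```text
scene (array([ 1.09389683, -0.55457665,  0.86655064]), array([-0.59281408,  0.42244048, -0.6856497 ]))
side (array([-0.1035142 ,  0.81066469,  0.68480081]), array([ 0.46132656, -0.7351065 , -0.4967859 ]))
wrist (array([ 0.27474723, -0.56679821,  0.3734131 ]), array([-0.28033233, -0.11913013, -0.95248191]))
{'t': np.float64(0.15), 'q': array([-1.42 ,  0.528,  1.434, -0.   ,  1.181, -0.178]), 'qd': array([ 0.001, -0.002, -0.003,  0.   ,  0.   , -0.001]), 'tau': array([ 1.0000e-03, -4.4274e+01, -1.7828e+01, -0.0000e+00,  6.0000e-03,
        0.0000e+00]), 'tcp_pos': array([ 0.202, -0.591,  0.231]), 'tool_rot': array([ 0.698,  0.117, -0.698,  0.115]), 'force': array([-0.095, -0.147,  0.565]), 'ft_torque': array([-0.035,  0.022,  0.06 ]), 'finger_gap': np.float64(0.999)}
```

View pics/scene0.png

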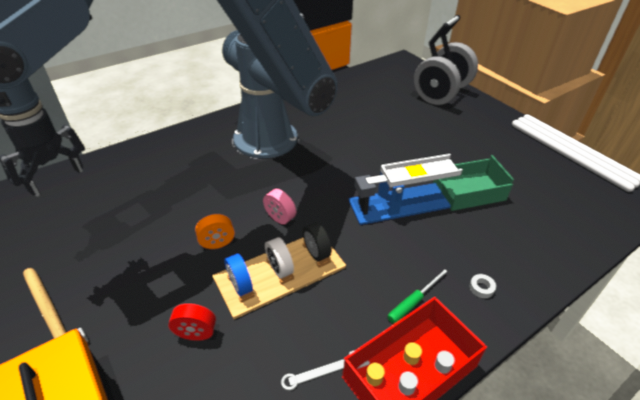

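View pics/side0.png

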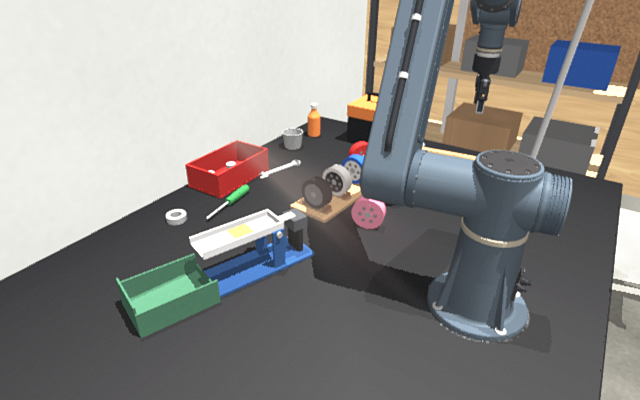

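View pics/wrist0.png

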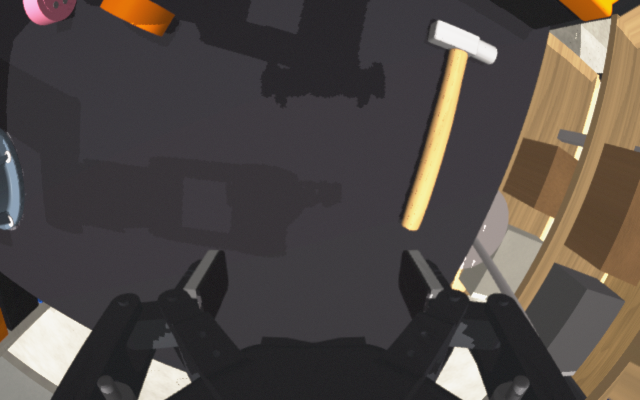

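The white wheel sits in the middle of the stand, at scene (279,257) and side (337,181). The yellow patch is at scene (416,171) and side (240,231). I'll enlarge both areas.

```bash
python3 - <<'E'
from h import *
a=load('scene0')['image'][:,:,::-1];b=load('side0')['image'][:,:,::-1]
f=lambda im,x0,x1,y0,y1:cv2.resize(im[y0:y1,x0:x1],None,fx=4,fy=4,interpolation=cv2.INTER_CUBIC)
cv2.imwrite('pics/za.png',np.vstack([f(a,200,360,215,290) ,f(a,345,505,150,225)]))
cv2.imwrite('pics/zb.png',np.vstack([f(b,280,400,145,220),f(b,180,300,205,280)]))
for n in('scene0','side0'):
    s=load(n);h=cv2.cvtColor(s['image'],cv2.COLOR_RGB2HSV)
    for nm,lo,hi in(('yellow',(22,120,120),(35,255,255)),('green',(60,80,40),(90,255,255)),('wood',(8,40,80),(25,200,255))):
        m=cv2.inRange(h,lo,hi); k,l,stt,c=cv2.connectedComponentsWithStats(m)
        for i in np.argsort(-stt[1:,4])[:5]+1: print(n,nm,stt[i],c[i].round(1))
E
```

```text
scene0 yellow [   0  331   99   69 4094] [ 52.1 371.4]
scene0 yellow [368 363  16  16 199] [375.3 370.9]
scene0 yellow [405 164  22  13 186] [415.4 169.8]
scene0 yellow [406 343  15  14 172] [412.9 349.8]
scene0 yellow [ 37 297  24  39 130] [ 49.  316.8]
scene0 green [ 434  155   80   56 2719] [477. 184.]
scene0 green [387 289  37  34 526] [405.2 305.7]
scene0 wood [  448     0   192   174 22095] [561.1  65.9]
scene0 wood [ 212  237  135   83 3501] [279.2 276.6]
scene0 wood [   0  267   87   97 1248] [ 43.5 305.6]
scene0 wood [  0 102  41  18 174] [ 19.7 114.6]
scene0 wood [367 363  17  23 153] [373.8 376.4]
side0 yellow [313 113   6   4  18] [315.7 114.9]
side0 yellow [358  99   3   2   4] [359.   99.5]
side0 yellow [348 104   3   1   3] [349. 104.]
side0 yellow [354 101   3   2   3] [355.  101.7]
side0 yellow [375 105   1   2   2] [375.  105.5]
side0 green [ 116  253  104   84 5071] [166.9 294.2]
side0 green [225 184  25  22 234] [237.2 194.2]
side0 wood [  424     0   162   152 11636] [500.9  80.1]
side0 wood [ 551    0   89  178 5645] [603.4  68.5]
side0 wood [ 604   80   36  118 2207] [627.5 151.7]
side0 wood [ 373    0   27   94 1306] [383.2  38.2]
side0 wood [290 184  72  39 967] [329.1 205.7]
```

View pics/za.png

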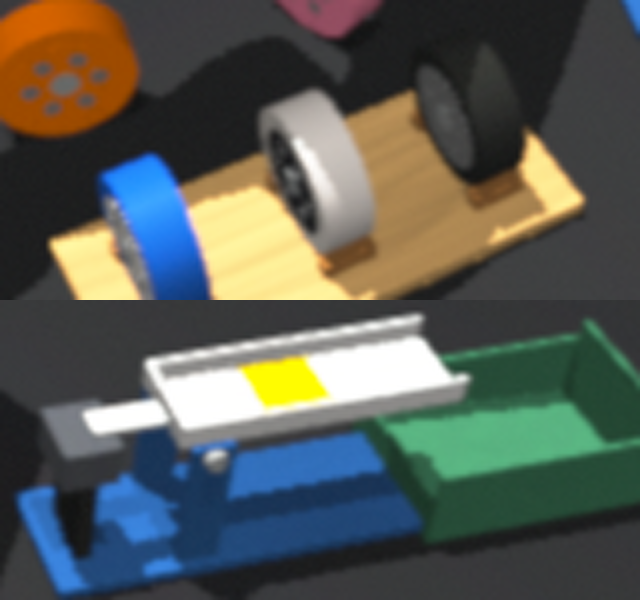

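View pics/zb.png

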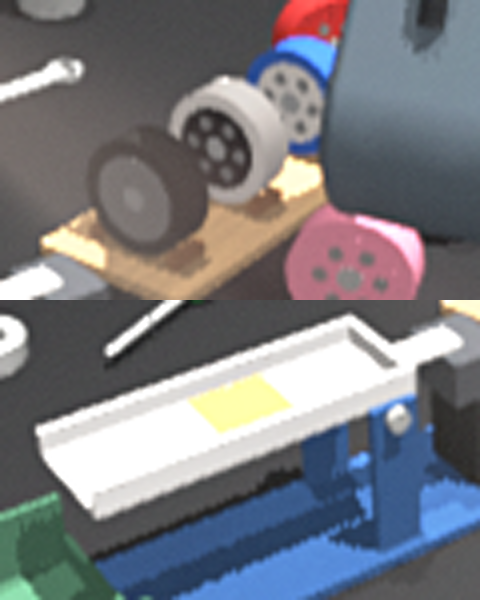

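```bash
python3 - <<'E'
from h import *
a=load('scene0');b=load('side0')
A=lambda x,y:(345+x/4-.375,150+(y-300)/4-.375); B=lambda x,y:(180+x/4-.375,205+(y-300)/4-.375)
def patch(s,c,z):
    P=np.array([onz(s,*p,z) for p in c]); print(P.round(4).tolist(),'ctr',P.mean(0).round(4),[np.linalg.norm(P[i]-P[(i+1)%4]).round(3) for i in range(4)]); return P
pa=patch(a,[A(240,366),A(308,357),A(328,396),A(263,406)],.11)
pb=patch(b,[B(188,402),B(255,376),B(293,405),B(215,432)],.11)
# guide tops z=.124
for s,p,q in((a,A(150,360),A(423,318)),(a,A(182,440),A(468,378)),(b,B(38,430),B(350,317)),(b,B(98,500),B(415,370))):
    d=onz(s,*q,.124)-onz(s,*p,.124); print('guide',np.linalg.norm(d).round(3),np.degrees(np.arctan2(d[1],d[0])).round(2))
# stand edges
m=cv2.inRange(cv2.cvtColor(a['image'],cv2.COLOR_RGB2HSV),(8,40,80),(25,200,255));
k,l,st,c=cv2.connectedComponentsWithStats(m); i=[j for j in range(k) if abs(st[j][0]-212)<2][0]
cn=max(cv2.findContours((l==i).astype('uint8'),0,2)[0],key=cv2.contourArea)
r=cv2.approxPolyDP(cv2.convexHull(cn),4,True)[:,0]; print(r.tolist()); Q=np.array([onz(a,*p,.012) for p in r]);print(Q.round(3).tolist())
for i in range(len(Q)):
    d=Q[(i+1)%len(Q)]-Q[i];print(np.linalg.norm(d).round(3),np.degrees(np.arctan2(d[1],d[0])).round(1))
C=lambda x,y:(200+x/4-.375,215+y/4-.375); D=lambda x,y:(280+x/4-.375,145+y/4-.375)
for th in (None,):
  # triangulate with axle from black/white hubs: first guess
  for n,p,q in(('white',C(295,175),D(215,148)),('black',C(445,105),D(135,197)),('blue',C(125,245),D(290,102))):
    r1=ray(a,*p);r2=ray(b,*q)
    ax=np.array([np.cos(np.radians(0)),0,0])
    print(n,tri([r1,r2]).round(4), onz(a,*p,.06).round(3),onz(b,*q,.06).round(3))
E
```

```text
[[0.4592, 0.1767, 0.11], [0.478, 0.2218, 0.11], [0.5155, 0.2036, 0.11], [0.4987, 0.1606, 0.11]] ctr [0.4878 0.1907 0.11  ] [np.float64(0.049), np.float64(0.042), np.float64(0.046), np.float64(0.043)]
[[0.5349, 0.1953, 0.11], [0.5209, 0.1533, 0.11], [0.4825, 0.1648, 0.11], [0.5015, 0.2096, 0.11]] ctr [0.51   0.1808 0.11  ] [np.float64(0.044), np.float64(0.04), np.float64(0.049), np.float64(0.036)]
guide 0.199 69.24
guide 0.207 73.2
guide 0.2 -109.79
guide 0.2 -108.31
[[346, 263], [233, 319], [212, 277], [302, 237], [332, 247]]
[[0.574, -0.104, 0.012], [0.557, -0.399, 0.012], [0.428, -0.388, 0.012], [0.442, -0.145, 0.012], [0.513, -0.102, 0.012]]
0.296 -93.2
0.129 175.2
0.243 86.7
0.083 31.6
0.061 -1.9
white [ 0.5034 -0.2515  0.0546] [ 0.497 -0.259  0.06 ] [ 0.503 -0.23   0.06 ]
black [ 0.5092 -0.1499  0.0564] [ 0.501 -0.158  0.06 ] [ 0.511 -0.133  0.06 ]
blue [ 0.4945 -0.3548  0.0551] [ 0.486 -0.362  0.06 ] [ 0.494 -0.331  0.06 ]
```

```bash
cat >> h.py <<'E'
from scipy.spatial.transform import Rotation as Ro
def goal(p,yaw):
    """tool x down, tool y at yaw(deg); print shift/turn in units"""
    st=manip.sense(); R0=Ro.from_quat(st['tool_rot']).as_matrix(); p0=np.array(st['tcp_pos'])
    y=np.array([np.cos(np.radians(yaw)),np.sin(np.radians(yaw)),0]);x=np.array([0,0,-1.]);z=np.cross(x,y)
    R1=np.stack([x,y,z],1); rv=Ro.from_matrix(R0.T@R1).as_rotvec()
    print('t',round(st['t'],2),'p0',p0.round(4),'yaw0',np.degrees(np.arctan2(R0[1,1],R0[0,1])).round(1),'gap',round(st['finger_gap'],3),'F',np.round(st['force'],2),'q6',np.round(st['q'],2))
    print('shift',(R0.T@(np.array(p)-p0)/.025).round(2),'turn',(np.degrees(rv)/5).round(2)); print('R0',R0.round(3).tolist())
E
python3 - <<'E'
from h import *
a=load('scene0');b=load('side0')
C=lambda x,y:(200+x/4-.375,215+y/4-.375); D=lambda x,y:(280+x/4-.375,145+y/4-.375)
ax=np.array([np.cos(np.radians(86)),np.sin(np.radians(86)),0])
for n,p,q in(('white',C(295,175),D(215,148)),('black',C(445,105),D(135,197)),('blue',C(125,245),D(290,102))):
  for h in(.012,.015):
    o1,d1=ray(a,*p);o2,d2=ray(b,*q); print(n,h,tri([(o1+h*ax,d1),(o2-h*ax,d2)]).round(4))
goal([.5,-.245,.25],86);goal([.5,-.245,.25],-94)
E
```

```text
white 0.012 [ 0.5006 -0.2454  0.06  ]
white 0.015 [ 0.4999 -0.2439  0.0614]
black 0.012 [ 0.5068 -0.145   0.0622]
black 0.015 [ 0.5062 -0.1438  0.0637]
blue 0.012 [ 0.4914 -0.3478  0.0601]
blue 0.015 [ 0.4907 -0.346   0.0614]
t 0.15 p0 [ 0.2023 -0.5908  0.2305] yaw0 -71.1 gap 0.999 F [-0.09 -0.15  0.56] q6 [-1.42  0.53  1.43 -0.    1.18 -0.18]
shift [ -0.76  -9.23 -15.74] turn [-3.142e+01 -3.000e-02  0.000e+00]
R0 [[-0.0, 0.324, -0.946], [0.002, -0.946, -0.324], [-1.0, -0.002, -0.0]]
t 0.15 p0 [ 0.2023 -0.5908  0.2305] yaw0 -71.1 gap 0.999 F [-0.09 -0.15  0.56] q6 [-1.42  0.53  1.43 -0.    1.18 -0.18]
shift [ -0.76  -9.23 -15.74] turn [4.58 0.   0.02]
R0 [[-0.0, 0.324, -0.946], [0.002, -0.946, -0.324], [-1.0, -0.002, -0.0]]
```

Request:
carry_out --commands '[[[0,-0.9,-1.5,0.5,0,0,85],[0.1,-1.8,-3.1,1,0,0,85],[0.1,-2.7,-4.7,1.5,0,0,85],[0.2,-3.6,-6.3,2,0,0,85],[0.2,-4.6,-7.8,2.5,0,0,85]]]'

```text
t: 0.65
tcp_pos: [0.3506, -0.4178, 0.2259]
tool_rot: [-0.706, -0.039, 0.706, -0.038]
force: [-0.2, -0.2, 0.1]
finger_gap: 0.994
```

Request:
carry_out --commands '[[[0,-1.23,-1.41,0.4,0,0,85],[0.1,-2.47,-2.82,0.8,0,0,85],[0.1,-3.7,-4.23,1.2,0,0,85],[0.2,-4.95,-5.64,1.6,0,0,85],[0.2,-6.2,-7.04,2.1,0,0,85]]]'

```text
t: 1.15
tcp_pos: [0.5081, -0.2439, 0.2209]
tool_rot: [-0.706, 0.026, 0.707, 0.026]
force: [0.5, -0.8, -0.5]
finger_gap: 0.99
```

```bash
python3 - <<'E'
from h import *
goal([.5,-.245,.22],-94)
s=snap('wrist','wrist1'); print(ray(s,320,200,True)); snap('scene','scene1')
E
```

```text
t 1.15 p0 [ 0.5081 -0.2439  0.2209] yaw0 -94.2 gap 0.99 F [ 0.48 -0.83 -0.49] q6 [-0.65  0.46  1.6  -0.    1.09  1.  ]
shift [0.04 0.07 0.32] turn [-0.04  0.01  0.  ]
R0 [[-0.001, -0.073, -0.997], [0.0, -0.997, 0.073], [-1.0, -0.0, 0.001]]
(array([ 0.58446019, -0.24986925,  0.36379204]), array([-3.05425641e-01, -8.02018403e-04, -9.52215592e-01]))
```

View pics/wrist1.png

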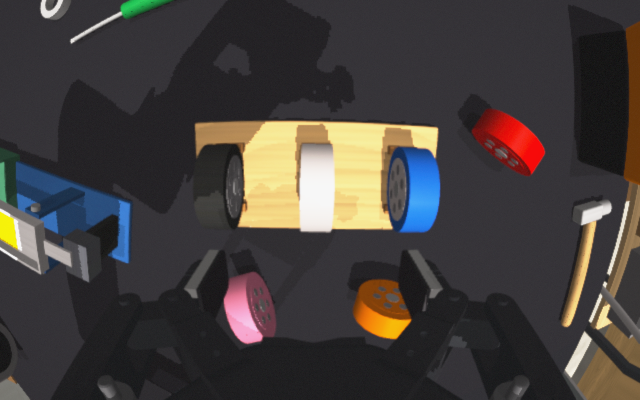

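```bash
python3 - <<'E'
from h import *
s=load('wrist1')
h=cv2.cvtColor(s['image'],cv2.COLOR_RGB2HSV); m=cv2.inRange(h,(0,0,120),(179,40,255)); m[:, :285]=0;m[:,350:]=0;m[:130]=0;m[240:]=0
ys,xs=np.where(m>0);print(xs.min(),xs.max(),ys.min(),ys.max())
o,d1=ray(s,317,ys.min()-.5,True);o,d2=ray(s,317,ys.max()+.5,True);d=d1+d2
print('bisect',(o+d*(.056-o[2])/d[2]).round(4), 'halfang dist',.045/np.sin(np.arccos(d1@d2)/2), 'geo',np.linalg.norm((o+d*(.056-o[2])/d[2]-o)))
for z,v in((.1,187),):
  for u in(300,317,334): print(u,onz(s,u,v,z,True).round(4))
row=[xs[ys==r].min() for r in(160,187,215)],[xs[ys==r].max() for r in(160,187,215)];print(row)
P=[onz(s,u,v,.012,True) for u,v in((196,229),(436,230))];dd=P[0]-P[1];print('edge',np.degrees(np.arctan2(dd[1],dd[0])),np.linalg.norm(dd))
P=[onz(s,u,v,.012,True) for u,v in((196,123),(438,127))];dd=P[0]-P[1];print('edge',np.degrees(np.arctan2(dd[1],dd[0])),np.linalg.norm(dd))
E
```

```text
299 334 144 232
bisect [ 0.4989 -0.2479  0.056 ] halfang dist 0.31427593725017955 geo 0.31946268616131923
300 [ 0.5132 -0.2333  0.1   ]
317 [ 0.5121 -0.2482  0.1   ]
334 [ 0.511  -0.2632  0.1   ]
([np.int64(301), np.int64(299), np.int64(300)], [np.int64(332), np.int64(334), np.int64(332)])
edge 85.51930193380937 0.3125063185775377
edge 85.00003206970396 0.2872210124992667
```

```bash
python3 - <<'E'
from h import *
goal([.499,-.2475,.058],-94.5)
E
```

```text
t 1.25 p0 [ 0.5102 -0.241   0.2211] yaw0 -93.8 gap 0.992 F [-0.27 -0.36 -1.4 ] q6 [-0.64  0.46  1.6   0.    1.09  0.99]
shift [6.52 0.3  0.43] turn [ 0.15 -0.01  0.02]
R0 [[0.001, -0.065, -0.998], [0.002, -0.998, 0.065], [-1.0, -0.002, -0.001]]
```

Request:
carry_out --commands '[[[0.5,0.3,0.43,0.15,0,0,85],[1.5,0.3,0.43,0.15,0,0,85],[2.5,0.3,0.43,0.15,0,0,85],[3.0,0.3,0.43,0.15,0,0,85],[3.0,0.3,0.43,0.15,0,0,85]]]'

```text
t: 1.75
tcp_pos: [0.4946, -0.252, 0.1445]
tool_rot: [-0.705, 0.029, 0.708, 0.031]
force: [0.4, 0.1, 0.2]
finger_gap: 0.994
```

```bash
python3 - <<'E'
from h import *
goal([.499,-.2475,.058],-94.5)
E
```

```text
t 1.75 p0 [ 0.4946 -0.252   0.1445] yaw0 -94.9 gap 0.994 F [0.43 0.14 0.22] q6 [-0.67  0.55  1.69 -0.    0.9   0.98]
shift [ 3.46 -0.19 -0.17] turn [-0.08  0.04  0.03]
R0 [[-0.004, -0.085, -0.996], [0.003, -0.996, 0.085], [-1.0, -0.002, 0.004]]
```

Request:
carry_out --commands '[[[0.5,-0.18,-0.17,0,0,0,85],[1.4,-0.18,-0.17,0,0,0,85],[2.4,-0.18,-0.17,0,0,0,85],[3.45,-0.18,-0.17,0,0,0,85],[3.45,-0.18,-0.17,0,0,0,85]]]'

```text
t: 2.25
tcp_pos: [0.4995, -0.2471, 0.0577]
tool_rot: [-0.705, 0.029, 0.708, 0.031]
force: [0.4, 1.4, 0.8]
finger_gap: 0.992
```

```bash
python3 - <<'E'
from h import *
goal([.499,-.2475,.058],-94.5)
snap('wrist','wrist2');goal([.499,-.2475,.058],-94.5)
E
```

```text
t 2.25 p0 [ 0.4995 -0.2471  0.0577] yaw0 -94.8 gap 0.992 F [0.35 1.35 0.81] q6 [-0.66  0.7   1.73  0.    0.72  1.  ]
shift [-0.01  0.02  0.02] turn [-0.07  0.05  0.03]
R0 [[-0.004, -0.084, -0.996], [0.003, -0.996, 0.084], [-1.0, -0.003, 0.004]]
t 2.3 p0 [ 0.5004 -0.2478  0.0592] yaw0 -94.8 gap 0.997 F [ 0.7  -1.35 -0.6 ] q6 [-0.66  0.69  1.73  0.    0.72  1.  ]
shift [ 0.05 -0.01  0.06] turn [-0.07  0.02  0.01]
R0 [[-0.002, -0.084, -0.996], [0.001, -0.996, 0.084], [-1.0, -0.001, 0.002]]
```

View pics/wrist2.png

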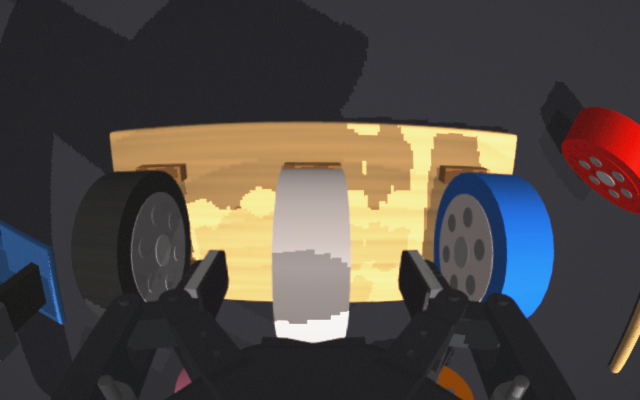

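The fingers straddle the white wheel evenly: the wheel spans columns 273–350 and the pads sit at about 225 and 402. Closing now.

Request:
carry_out --commands '[[[0,0,0,0,0,0,20],[0,0,0,0,0,0,20],[0,0,0,0,0,0,20],[0,0,0,0,0,0,20],[0,0,0,0,0,0,20]]]' --force 60

```text
t: 2.8
tcp_pos: [0.5012, -0.2487, 0.0611]
tool_rot: [0.707, -0.03, -0.706, -0.03]
force: [0.1, 0.5, 5.0]
finger_gap: 0.345
```

Request:
carry_out --commands '[[[0,0,0,0,0,0,20],[0,0,0,0,0,0,20],[-0.2,0,0,0,0,0,20],[-0.6,0,0,0,0,0,20],[-1.0,0,0,0,0,0,20]]]'

```text
t: 3.3
tcp_pos: [0.5003, -0.248, 0.0854]
tool_rot: [-0.706, 0.03, 0.707, 0.03]
force: [-0.0, -0.1, -2.4]
finger_gap: 0.343
```

```bash
python3 - <<'E'
from h import *
goal([.499,-.2475,.26],-94.5)
snap('wrist','wrist3');snap('side','side3');
E
```

```text
t 3.3 p0 [ 0.5003 -0.248   0.0854] yaw0 -94.9 gap 0.343 F [-0.04 -0.09 -2.37] q6 [-0.66  0.65  1.72  0.    0.77  1.  ]
shift [-6.99 -0.02  0.06] turn [-0.07  0.01  0.01]
R0 [[-0.001, -0.085, -0.996], [0.001, -0.996, 0.085], [-1.0, -0.001, 0.001]]
```

View pics/wrist3.png

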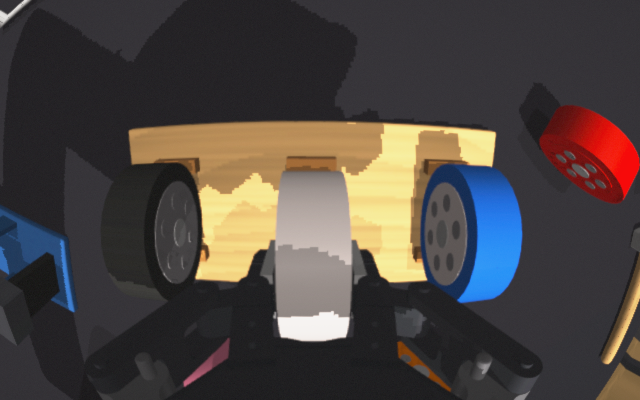

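Request:
carry_out --commands '[[[-1.0,0,0,0,0,0,20],[-2.2,0,0,0,0,0,20],[-3.6,0,0,0,0,0,20],[-5.0,0,0,0,0,0,20],[-6.4,0,0,0,0,0,20]]]'

```text
t: 3.9
tcp_pos: [0.5002, -0.2479, 0.2462]
tool_rot: [-0.706, 0.03, 0.707, 0.03]
force: [0.3, 0.0, -2.2]
finger_gap: 0.346
```

```bash
python3 - <<'E'
from h import *
goal([.50,-.10,.25],-70)
E
```

```text
t 3.9 p0 [ 0.5002 -0.2479  0.2462] yaw0 -94.9 gap 0.346 F [ 0.28  0.01 -2.17] q6 [-0.66  0.42  1.58  0.    1.14  1.  ]
shift [-0.15 -5.89  0.51] turn [-4.97  0.01  0.01]
R0 [[-0.001, -0.085, -0.996], [0.001, -0.996, 0.085], [-1.0, -0.0, 0.001]]
```

Request:
carry_out --commands '[[[0,-0.7,0.06,-0.6,0,0,20],[-0.1,-1.9,0.16,-1.6,0,0,20],[-0.15,-3.2,0.28,-2.7,0,0,20],[-0.15,-4.6,0.4,-3.9,0,0,20],[-0.15,-5.9,0.5,-5,0,0,20]]]'

```text
t: 4.4
tcp_pos: [0.4991, -0.0977, 0.2476]
tool_rot: [-0.695, -0.126, 0.697, -0.125]
force: [0.1, 0.5, -1.9]
finger_gap: 0.344
```

```bash
python3 - <<'E'
from h import *
goal([.50,.05,.25],-45)
E
```

```text
t 4.4 p0 [ 0.4991 -0.0977  0.2476] yaw0 -69.6 gap 0.344 F [ 0.08  0.46 -1.94] q6 [-0.41  0.35  1.7   0.    1.09  0.8 ]
shift [-0.09 -5.53 -2.1 ] turn [-4.91  0.02  0.03]
R0 [[-0.003, 0.349, -0.937], [0.002, -0.937, -0.349], [-1.0, -0.003, 0.002]]
```

Request:
carry_out --commands '[[[0,-1.1,-0.4,-1,0,0,20],[0,-2.2,-0.8,-2,0,0,20],[0,-3.3,-1.2,-3,0,0,20],[-0.1,-4.4,-1.6,-4,0,0,20],[-0.1,-5.5,-2.1,-5,0,0,20]]]'

```text
t: 4.9
tcp_pos: [0.5009, 0.0488, 0.2502]
tool_rot: [-0.651, -0.274, 0.653, -0.272]
force: [0.4, -0.4, -2.7]
finger_gap: 0.344
```

```bash
python3 - <<'E'
from h import *
goal([.498,.187,.25],-20)
E
```

```text
t 4.9 p0 [0.5009 0.0488 0.2502] yaw0 -44.6 gap 0.344 F [ 0.38 -0.4  -2.65] q6 [-0.13  0.34  1.71  0.    1.1   0.65]
shift [ 0.01 -3.96 -3.86] turn [-4.92  0.01  0.03]
R0 [[-0.003, 0.712, -0.702], [0.001, -0.702, -0.712], [-1.0, -0.002, 0.002]]
```

Request:
carry_out --commands '[[[0,-1.1,-1.1,-1.3,0,0,20],[0,-2.1,-2.0,-2.6,0,0,20],[0,-3.0,-2.9,-3.7,0,0,20],[0,-3.6,-3.5,-4.5,0,0,20],[0,-3.95,-3.85,-4.9,0,0,20]]]'

```text
t: 5.4
tcp_pos: [0.4987, 0.1868, 0.25]
tool_rot: [-0.579, -0.406, 0.58, -0.405]
force: [0.7, -0.8, -2.1]
finger_gap: 0.345
```

```bash
python3 - <<'E'
from h import *
snap('wrist','wrist4');snap('side','side4');snap('scene','scene4')
goal([.498,.187,.25],-20)
a=load('scene4')['image'][:,:,::-1];b=load('side4')['image'][:,:,::-1]
f=lambda im,x0,x1,y0,y1:cv2.resize(im[y0:y1,x0:x1],None,fx=4,fy=4,interpolation=cv2.INTER_CUBIC)
cv2.imwrite('pics/z4.png',np.hstack([f(a,345,445,80,210),f(b,190,290,130,260)]))
E
```

```text
t 5.55 p0 [0.4996 0.185  0.2506] yaw0 -20.3 gap 0.347 F [ 0.04  0.51 -1.65] q6 [ 0.15  0.38  1.64 -0.    1.12  0.5 ]
shift [ 0.02 -0.09 -0.05] turn [-0.06  0.02  0.01]
R0 [[-0.002, 0.938, -0.347], [-0.001, -0.347, -0.938], [-1.0, -0.001, 0.001]]
```

View pics/wrist4.png

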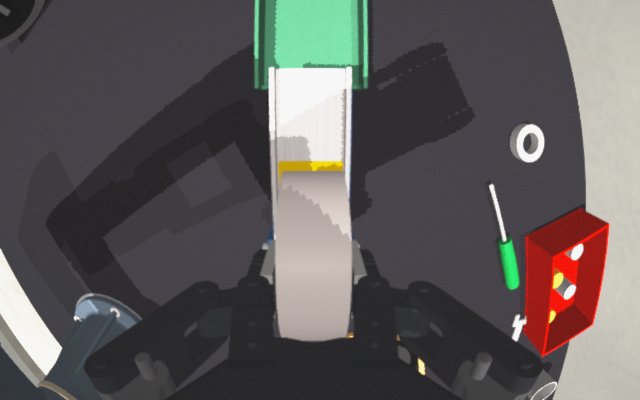

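View pics/z4.png

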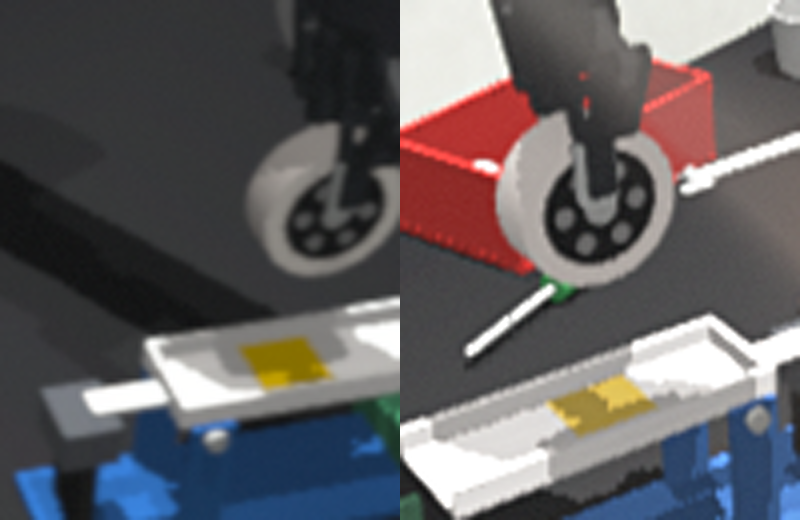

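```bash
python3 - <<'E'
from h import *
s=load('wrist4')
for z,pts in((.11,[(278,161),(342,161),(310,161)]),(.124,[(270,68),(351,68),(270.5,120),(351,120),(269,67),(270,160)])):
    P=[onz(s,*p,z,True) for p in pts];print(z,np.round(P,4).tolist())
    if z==.11:
        d=P[0]-P[1];e=np.array([-d[1],d[0],0]);e=e/np.linalg.norm(e);e*=np.sign(e[1]);print(np.degrees(np.arctan2(e[1],e[0])),'ctr',P[2]-.025*e, (P[0]+P[1])/2-.025*e)
h=cv2.cvtColor(s['image'],cv2.COLOR_RGB2HSV);m=cv2.inRange(h,(20,150,80),(35,255,255));m[:,:250]=0;m[:,380:]=0;m[220:]=0
ys,xs=np.where(m>0);print(xs.min(),xs.max(),ys.min(),ys.max())
# hub centres of held wheel: scene (342,200),side(602,205)
a=load('scene4');b=load('side4')
ax=np.array([.938,-.347,0])
o1,d1=ray(a,345+342/4,80+200/4);o2,d2=ray(b,190+200/4,130+205/4)
for hh in(.0,.015):print('wheel',tri([(o1-hh*ax,d1),(o2+hh*ax,d2)]))
# green bin rims for direction
E
```

```text
0.11 [[0.4767, 0.2192, 0.11], [0.5326, 0.1988, 0.11], [0.5046, 0.2089, 0.11]]
69.93140143648843 ctr [0.49604257 0.18539749 0.11      ] [0.49605166 0.18552441 0.11      ]
0.124 [[0.5018, 0.3002, 0.124], [0.5667, 0.2763, 0.124], [0.4861, 0.2574, 0.124], [0.5515, 0.2334, 0.124], [0.5013, 0.3013, 0.124], [0.4727, 0.2245, 0.124]]
279 342 161 180
wheel [0.49752689 0.18952405 0.24452138]
wheel [0.49538479 0.19107157 0.25200254]
```

Request:
carry_out --commands '[[[0.5,-0.1,-0.05,0,0,0,20],[1.3,-0.1,-0.05,0,0,0,20],[2.2,-0.1,-0.05,0,0,0,20],[3.0,-0.1,-0.05,0,0,0,20],[3.3,-0.1,-0.05,0,0,0,20]]]'

```text
t: 6.05
tcp_pos: [0.4972, 0.1852, 0.1668]
tool_rot: [-0.579, -0.404, 0.582, -0.403]
force: [-1.3, -0.6, -1.7]
finger_gap: 0.344
```

```bash
cat > look.py <<'E'
import sys
from h import *
n=sys.argv[1]
snap('side','side'+n);snap('scene','scene'+n)
goal([.4975,.1865,.154],-20)
a=load('scene'+n)['image'][:,:,::-1];b=load('side'+n)['image'][:,:,::-1]
f=lambda im,x0,x1,y0,y1:cv2.resize(im[y0:y1,x0:x1],None,fx=4,fy=4,interpolation=cv2.INTER_CUBIC)
cv2.imwrite(f'pics/z{n}.png',np.hstack([f(a,370,470,90,220),f(b,185,285,140,270)]))
E
python3 look.py 5
```

```text
t 6.15 p0 [0.498  0.1857 0.1678] yaw0 -20.5 gap 0.348 F [-0.13  0.17 -1.5 ] q6 [ 0.15  0.49  1.73 -0.    0.92  0.5 ]
shift [ 0.55 -0.03 -0.02] turn [-0.09  0.02  0.03]
R0 [[-0.003, 0.937, -0.35], [-0.001, -0.35, -0.937], [-1.0, -0.002, 0.002]]
```

View pics/z5.png

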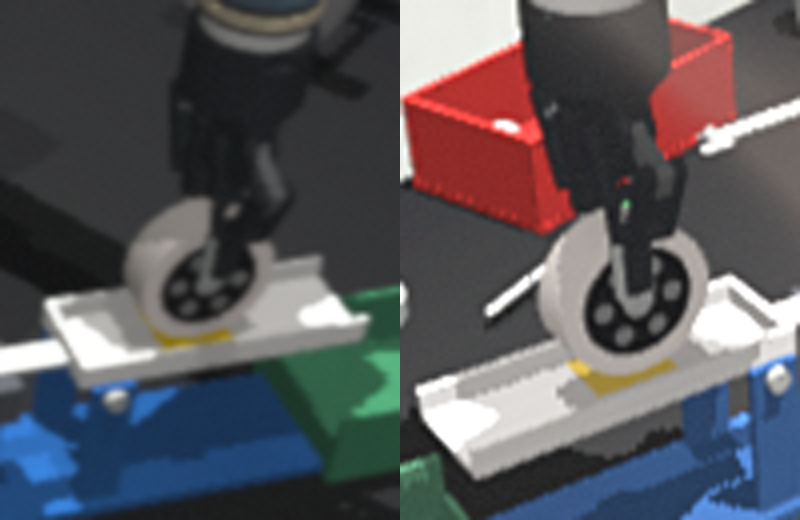

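Request:
carry_out --commands '[[[0.05,0,0,0,0,0,20],[0.1,0,0,0,0,0,20],[0.15,0,0,0,0,0,20],[0.2,0,0,0,0,0,20],[0.2,0,0,0,0,0,20]]]'

```text
t: 6.65
tcp_pos: [0.4986, 0.1869, 0.164]
tool_rot: [0.581, 0.404, -0.58, 0.404]
force: [0.1, -0.3, -2.4]
finger_gap: 0.344
```

Request:
carry_out --commands '[[[0.05,0,0,0,0,0,20],[0.1,0,0,0,0,0,20],[0.15,0,0,0,0,0,20],[0.2,0,0,0,0,0,20],[0.2,0,0,0,0,0,20]]]'

```text
t: 7.15
tcp_pos: [0.4986, 0.1869, 0.1587]
tool_rot: [-0.58, -0.404, 0.581, -0.404]
force: [-0.8, 0.5, -2.0]
finger_gap: 0.345
```

```bash
python3 look.py 6
```

```text
t 7.25 p0 [0.4986 0.1869 0.1588] yaw0 -20.4 gap 0.345 F [-0.9  -0.85 -1.45] q6 [0.15 0.51 1.74 0.   0.9  0.5 ]
shift [ 0.19 -0.03  0.03] turn [-0.07  0.    0.  ]
R0 [[-0.0, 0.938, -0.348], [0.0, -0.348, -0.938], [-1.0, -0.0, 0.0]]
```

View pics/z6.png

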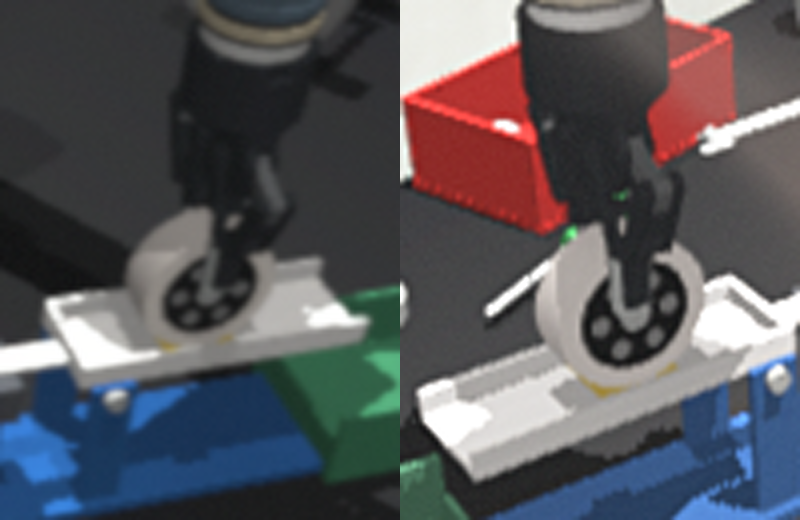

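Request:
carry_out --commands '[[[0.03,0,0,0,0,0,20],[0.06,0,0,0,0,0,20],[0.1,0,0,0,0,0,20],[0.13,0,0,0,0,0,20],[0.16,0,0,0,0,0,20]]]'

```text
t: 7.75
tcp_pos: [0.4986, 0.1869, 0.1548]
tool_rot: [0.581, 0.404, -0.58, 0.404]
force: [0.1, 0.6, -1.1]
finger_gap: 0.344
```

```bash
python3 look.py 7; cat > tip.py <<'E'
import sys
from h import *
# vertical shift of tray tip region, scene x430..462 ; side x 288-303
for nm,box in(('scene',(440,462,148,178)),('side',(188,204,230,262))):
    x0,x1,y0,y1=box
    g=lambda n:cv2.cvtColor(load(nm+n)['image'],cv2.COLOR_RGB2GRAY).astype('f4')[y0:y1,x0:x1]
    r=g('5'); print(nm,[ (n,np.round(cv2.phaseCorrelate(r,g(n))[0],2).tolist(),float(np.abs(r-g(n)).mean().round(1))) for n in sys.argv[1:]])
E
python3 tip.py 6 7
```

```text
t 7.85 p0 [0.4986 0.1869 0.1547] yaw0 -20.4 gap 0.34 F [-0.32  0.05 -2.37] q6 [0.15 0.51 1.74 0.   0.89 0.5 ]
shift [ 0.03 -0.04  0.03] turn [-0.07 -0.    0.  ]
R0 [[-0.0, 0.938, -0.348], [0.0, -0.348, -0.938], [-1.0, -0.0, -0.0]]
scene [('6', [-0.17, 0.32], 6.0), ('7', [1.37, 0.7], 32.29999923706055)]
side [('6', [0.01, 0.53], 8.800000190734863), ('7', [0.39, 4.06], 45.20000076293945)]
```

View pics/z7.png

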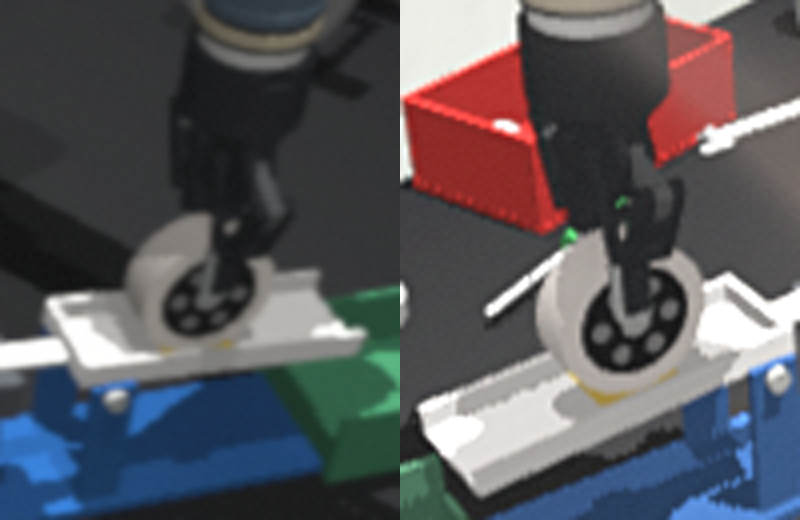

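The tray's free end has dropped about 4 px in the side view, so the wheel is bearing on the tray about 4 mm past first touch. Releasing now.

Request:
carry_out --commands '[[[0,0,0,0,0,0,85],[0,0,0,0,0,0,85],[0,0,0,0,0,0,85],[0,0,0,0,0,0,85],[0,0,0,0,0,0,85]]]'

```text
t: 8.35
tcp_pos: [0.4987, 0.1868, 0.1549]
tool_rot: [0.581, 0.404, -0.58, 0.404]
force: [0.7, -0.2, 0.2]
finger_gap: 0.996
```

```bash
python3 look.py 8
```

```text
t 8.45 p0 [0.4986 0.1868 0.1549] yaw0 -20.4 gap 0.999 F [-0.05 -0.01 -0.05] q6 [ 0.15  0.51  1.74 -0.    0.89  0.5 ]
shift [ 0.03 -0.04  0.03] turn [-0.07 -0.   -0.  ]
R0 [[0.0, 0.938, -0.348], [0.0, -0.348, -0.938], [-1.0, 0.0, -0.0]]
```

View pics/side8.png

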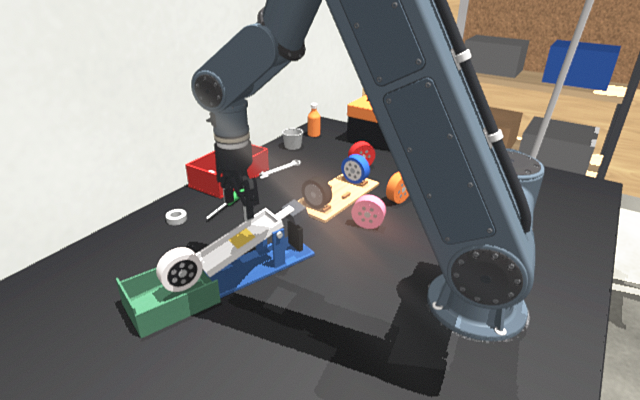

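View pics/scene8.png

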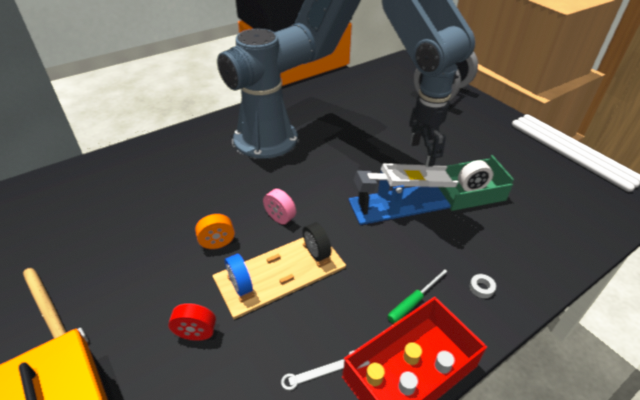

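The wheel is rolling off, at side (181,268), with the tray tipped. I'll lift the open fingers clear and let everything settle.

Request:
carry_out --commands '[[[-0.4,0,0,0,0,0,85],[-1.2,0,0,0,0,0,85],[-2.2,0,0,0,0,0,85],[-3.2,0,0,0,0,0,85],[-4.0,0,0,0,0,0,85]]]'

```text
t: 8.95
tcp_pos: [0.499, 0.1869, 0.2571]
tool_rot: [0.581, 0.403, -0.58, 0.404]
force: [0.8, -0.1, 0.5]
finger_gap: 0.995
```

Request:
carry_out --commands '[[[0,0,0,0,0,0,85],[0,0,0,0,0,0,85],[0,0,0,0,0,0,85],[0,0,0,0,0,0,85],[0,0,0,0,0,0,85]]]'

```text
t: 9.45
tcp_pos: [0.4981, 0.1867, 0.2538]
tool_rot: [-0.58, -0.404, 0.581, -0.403]
force: [0.0, -0.2, 0.0]
finger_gap: 0.999
```

Request:
carry_out --commands '[[[0,0,0,0,0,0,85],[0,0,0,0,0,0,85],[0,0,0,0,0,0,85],[0,0,0,0,0,0,85],[0,0,0,0,0,0,85]]]'

```text
t: 9.95
tcp_pos: [0.4986, 0.1868, 0.2548]
tool_rot: [0.58, 0.404, -0.58, 0.404]
force: [0.5, -0.6, -0.9]
finger_gap: 0.995
```

```bash
python3 look.py 9; python3 tip.py 9
```

```text
t 10.05 p0 [0.4986 0.1868 0.2549] yaw0 -20.4 gap 0.995 F [0.48 0.   1.08] q6 [0.15 0.37 1.64 0.   1.13 0.5 ]
shift [ 4.03 -0.04  0.03] turn [-0.07 -0.   -0.  ]
R0 [[0.0, 0.938, -0.348], [0.0, -0.348, -0.938], [-1.0, 0.0, -0.0]]
scene [('9', [-0.22, -0.45], 14.600000381469727)]
side [('9', [0.19, 0.3], 6.5)]
```

View pics/side9.png

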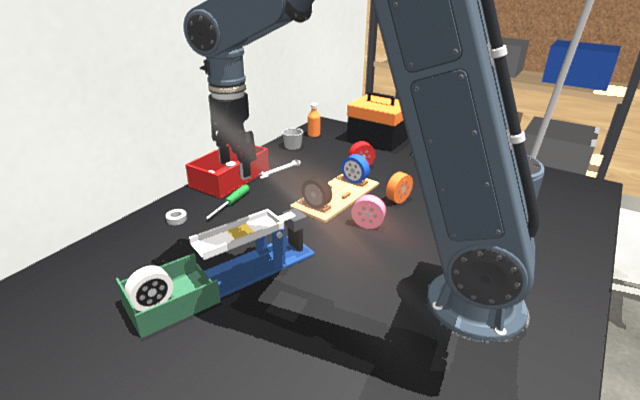

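View pics/scene9.png

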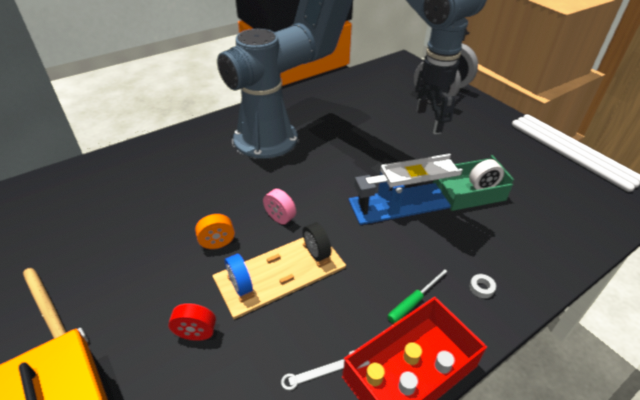

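The wheel is in the green bin, at side (149,288) and scene (487,176), and the tray is back level. I'll wait a little longer to confirm it has stopped.

Request:
carry_out --commands '[[[0,0,0,0,0,0,85],[0,0,0,0,0,0,85],[0,0,0,0,0,0,85],[0,0,0,0,0,0,85],[0,0,0,0,0,0,85]]]'

```text
t: 10.55
tcp_pos: [0.4986, 0.1869, 0.2548]
tool_rot: [0.58, 0.404, -0.58, 0.404]
force: [-0.2, 0.3, 0.1]
finger_gap: 0.994
```

Request:
carry_out --commands '[[[0,0,0,0,0,0,85],[0,0,0,0,0,0,85],[0,0,0,0,0,0,85],[0,0,0,0,0,0,85],[0,0,0,0,0,0,85]]]'

```text
t: 11.05
tcp_pos: [0.4986, 0.1868, 0.2548]
tool_rot: [-0.58, -0.404, 0.58, -0.404]
force: [0.5, -0.3, -0.1]
finger_gap: 0.992
```

```bash
python3 - <<'E'
from h import *
a=load('side9')['image'];b=snap('side','side10')['image']
c=snap('side','side11')['image']
f=lambda im:cv2.resize(im[230:345,100:290,::-1],None,fx=3,fy=3)
cv2.imwrite('pics/z10.png',f(c))
for x in(b,c): print(np.abs(x[240:340,110:225].astype(int)-a[240:340,110:225]).mean())
print(np.abs(b[240:340,110:225].astype(int)-c[240:340,110:225]).mean())
E
```

```text
1.2744057971014493
1.2881739130434782
1.2842608695652173
```

View pics/z10.png

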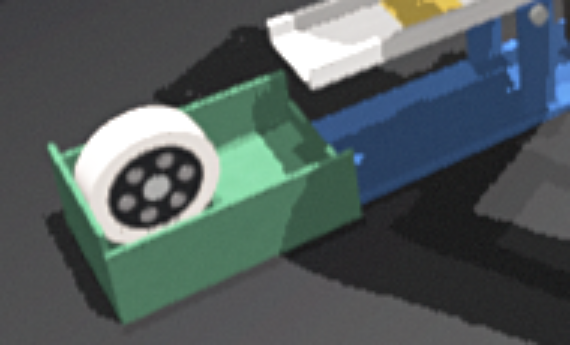

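The wheel is at rest in the bin: consecutive frames differ only by noise (1.28). The tray is level and the arm is clear.

```bash
python3 -c "
from station import manip
print(manip.sign_off())"
```

```text
the job is handed in; nothing more can be done
None
```

The white-tyred wheel is in the green catch bin, and I handed the job in at about 11 s of the 38 s allowed. I pinched it from above off the middle place of the stand. I then set it upright on the yellow patch with its axle across the tray and lowered it about 4 mm past first touch before opening the fingers. Its own weight tipped the tray and it rolled off.

- **Final state:** the last pictures show the wheel standing still in the bin, against its far end. The tray is level again, and the open gripper is about 0.14 m above it, touching nothing.
- **Other objects:** in the pictures after the wheel rolled off, the other wheels stand where they were.
- **Forces:** the largest wrist force I read was about 5 N.
- **Disagreements:**
  - The patch centre taken from all four corners differed by about 25 mm between the scene and side cameras, because the side guides hide part of it. I used the far edges and the wrist view instead, which agreed to about 3 mm.
  - The held wheel's centre, triangulated from those two cameras, was about 7 mm off the gripper position. I put that down to rough hub pixels; it was still within the 15 mm tolerance.
  - First touch did not show clearly in the wrist force, so I judged contact from the tray's free end dropping about 4 pixels in the side view.

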